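Open the ratchet rack on the microwave cart

ROBOT

A 6-joint arm with a two-finger parallel gripper is mounted at the origin on the work surface. World frame = base frame: x ahead of the robot, y to its left, z up, the work surface at z = 0. Lengths are in m, angles in degrees, forces in N, time in s.
With the tool pointing down it reaches from about 0.325 to 1 m from the base axis. Payload 5.1 kg.
Tool frame: the origin (TCP) lies midway between the tips of the shut fingers; the grasp point (between the pads) lies 19 mm behind it; z points along the fingers, y is the line along which they close (so a half turn about z gives the same grasp; the last joint's range is limited). The gripper opens to 85 mm and grips with 20 to 120 N. Pads are 22 mm wide; open, the fingers measure 114 mm over their backs; the gripper's body (76 mm by 85 mm) begins 54 mm behind the grasp point. The pads swing forward as they close: fully open they stand 13 mm farther back than shut.
Start: joints at [-70.967, 7.093, 94.555, -0, 78.352, -4.733], TCP at [0.262, -0.595, 0.231] pointing down, gripper open.
Joint ranges: [-149.61, 149.61], [-58.7, 133.49], [1.44, 155.28], [-77.14, 257.14], [18.33, 153.61], [-166.67, 166.67]. Speed limits (degrees/s): [147.25, 147.25, 180, 180, 180, 180].

INTERFACE

Orientations are given as [roll, pitch, yaw] about the fixed x, y, z axes, in that order (R = Rz(yaw) Ry(pitch) Rx(roll)).
In Python, from bench import r gives the robot as it stands. The module is installed in compiled form; this text tells all that it offers.
- The arm moves only by the tool jog_arm, never from a script. Its argument "commands" is a list of rows, each an object with "offset": the shift along the tool's x, y, z in mm, a list of three; "roll": the turn about the tool's z in degrees; "jaw": the opening, from 0 (shut) to 1 (fully open). A call has exactly 5 rows; each row shifts and turns the commanded pose from where the row before left it, along the tool's axes as they then stand; what a row does not reach is not made up. A row lasts 1/10 s, in which the tool goes at most 50 mm and 8.59 degrees, less where a joint would pass 70% of its speed; a pose out of reach is approached as far as the arm can. A call with a gripper value outside its range is refused whole. The fingers move at their own pace and stop on an object; "newtons" is the grip in N (left out, the last holds). Time passes only in rows, so rows that do not move let the fingers close, or fill a call up. It gives the time, the measured TCP pose, the force, the opening and the grip force at its end, in the units of the state.
- r.state(): the state, without advancing time (a new reading comes with each control period).
- r.read_camera(name): name is "side" or "top"; returns a dict with "img" (384x512x3 uint8, red, green, blue), "mtx" (3x3 intrinsics, pixels), "R" (3x3) and "t" (3): a world point X has camera coordinates R X + t. Camera axes: x right, y down, z forward; pixel columns grow to the right and rows downward; lengths in m; the calibration is good to about 2 mm. A picture is of the moment at which its call begins. There is no depth.
- r.close_job(): hands the job in; it is judged then, once.
The state is a dict: "time": time; "qpos": joint angles; "dq": joint speeds; "joint_efforts": joint torques, N m; "position": TCP position; "orientation": TCP orientation; "contact_force": force on the tool from outside, world axes, zero at the start; "torque": the same for the moment, N m; "width": finger opening in m; "grasp_force": force on a finger pad.
Only numpy, scipy, OpenCV 4.12 (cv2) and the standard library are available. Lean on these libraries where they do the work, as an engineer would, in place of code of your own. Each camera call takes 0.05 s, during which the arm holds its last target. There are 200 camera calls.

TASK

Open up the ratchet rack so that the aluminium tin standing in it is free: with the closed fingertips press down the black release key on the sliding jaw and, keeping it pressed, push the jaw back along its bar, away from the tin, all the way to the end foot, then let go of it and move clear. Press and push only, without forcing it: nothing is to be picked up, and the tin, bowl, mug and spatula stay where they are.

Things in the scene. Friction and masses are not known exactly. Their poses are not given: they have to be found in the camera images.
- rack: ratchet rack fixed to the cart top, its yaw varies: a steel bar 14 mm thick along its own x, 26 to 40 mm above the cart, between two black feet (44 mm wide, 50 mm high; inner faces at x = -133 and +132 mm), saw teeth on its underside. Origin on the cart top under the bar's middle; x points in the jaw's opening direction, z up. Fixed plate at x = -133 to -127 mm, y = -18 to 102 mm, 75 mm high
- jaw (a joint): slide of the aluminium jaw along the rack's +x, m: 0 nearest the fixed plate, 0.110 fully open, near the far foot. The key's middle is at rack x = -19 mm + this value, y = 0. About 3 N of friction, stays where left; locked against opening (after at most 6 mm of play) unless the key is pressed. Its plate, 75 mm high like the fixed one, lies 34 to 40 mm from the key's middle towards -x
- key (a joint): travel of the spring release key, m: 0 up, 0.009 fully down (firm stop); at rest 0 to 0.003, as the pawl sits in the teeth. The pawl is clear of the teeth beyond 0.004: press to 0.006 or more and keep it there while pushing. 3 N at 0, 7 N at the bottom; springs up when let go
- key_top (a point): middle of the top face of the black release key, a flat cap 50 mm along the bar by 36 mm wide, 9 mm thick, on the sliding jaw's carriage; the face is 64 mm above the cart at key = 0 and goes down with the key. Axes as the rack's
- lug_top (a point): middle of the upper edge of the upright aluminium lug on the sliding jaw, 92 mm above the cart, 44 mm wide, 8 mm thick; it stands 31 to 39 mm from the key's middle towards the rack's +x, and the fingertip on the key pushes against its near face. Axes as the rack's
- tin_mid (a point): closed round aluminium tin, 62 mm across, 68 mm high, standing between the rack's plates; point at its centre, half-way up. To be left alone
- bowl: clear glass bowl, 130 mm across, 60 mm high, origin under its centre. To be left alone
- mug: red ceramic mug, 80 mm across, 92 mm high, handle on its own +y side, origin under its centre. To be left alone
- spatula: wooden spatula 280 mm long, blade 65 mm wide, up to 20 mm high, lying flat along its own x, handle to -x, origin underneath half-way along. To be left alone
Not all that is in view belongs to the job. There is more than one size of the part that bears tin_mid; the job needs the largest.

How it is judged:
By the outcome, as a careful person would: the job done as asked, in the order asked, and still so for the second after the job is handed in, with the robot touching nothing.
It also fails if it takes over 40 s, if anything falls off the work surface, if the arm or the gripper's body presses on something with over 40 N, if the wrist force passes 120 N, or if a joint passes its speed limit or range.

## Working session

There is one attempt and no reset: what is moved stays moved. The work goes in short steps, Python scripts to look and compute and a tool call to move; the robot and the scene stay as the last step left them, time stands still between calls to the robot, and variables do not carry over. Pictures are saved under pics/ and viewed, at most 10 in all, crops included, and the job is handed in when it is done.

Besides the shell and the picture viewer there is one more tool, called as name(argument=value, ...), one argument or row to a line, values as JSON. jog_arm: Moves the arm, as the interface text tells. Its arguments: {"type":"object","properties":{"commands":{"type":"array"},"newtons":{"type":"number"}},"required":["commands"]}

```bash
mkdir -p pics
python3 - <<'E'
from bench import r
import cv2,pickle
for n in("top","side"):
    c=r.read_camera(n);pickle.dump(c,open(n+".pkl","wb"))
    cv2.imwrite(f"pics/{n}0.png",cv2.resize(c["img"][:,:,::-1],(800,600),interpolation=cv2.INTER_CUBIC))
    print(n,c["mtx"].tolist(),(-c["R"].T@c["t"]).round(3))
s=r.state();print(s["position"],s["orientation"],s["contact_force"],s["time"],s["width"])
E
```

```text
top [[348.41575037580554, 0.0, 251.02952634538343], [0.0, 348.41575037580554, 193.66222471741605], [0.0, 0.0, 1.0]] [ 0.52  -0.027  0.734]
side [[352.26058387033254, 0.0, 252.3588647848868], [0.0, 352.26058387033254, 191.2795377515808], [0.0, 0.0, 1.0]] [ 0.363 -0.595  0.422]
[ 0.26174184 -0.59435084  0.23014742] [-1.79889292e+02 -9.99942678e-03  2.37663435e+01] [ 0.28942291 -0.1652751  -0.46093683] 0.1 0.08533466916156889
```

View pics/top0.png

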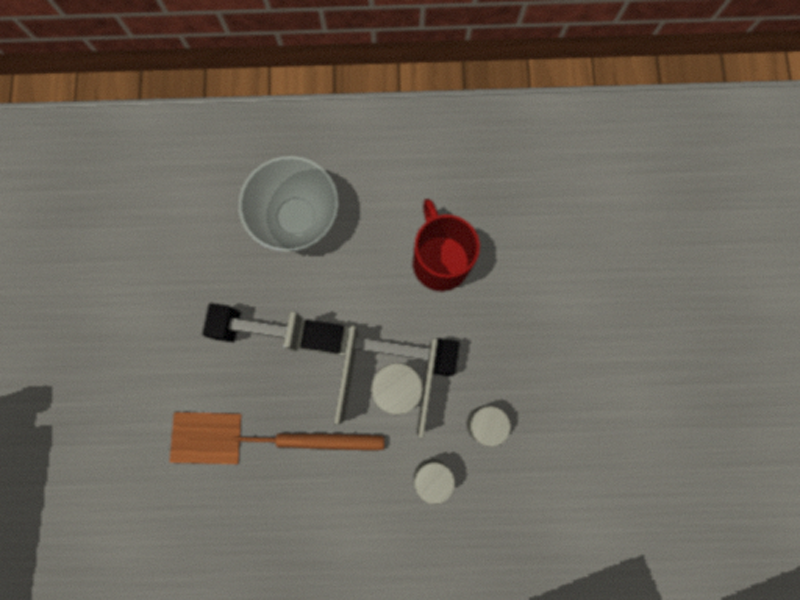

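View pics/side0.png

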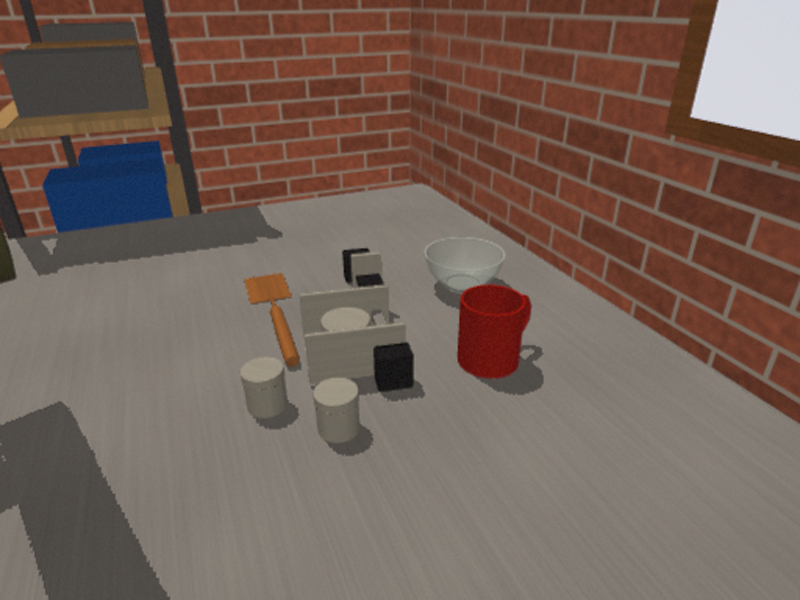

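The top view shows the key at about (322,336), the lug at (291,330), feet at (222,322) and (447,357), and the tin at (397,388), all in 800-px coordinates. The rack opens to image left. I'll enlarge the rack next.

Run:
```python
import cv2,pickle
c=pickle.load(open("top.pkl","rb"))
im=c["img"][185:285,125:301,::-1]
im=cv2.convertScaleAbs(im,alpha=1.3,beta=25)
cv2.imwrite("pics/crop.png",cv2.resize(im,None,fx=4.5,fy=4.5,interpolation=cv2.INTER_CUBIC))
```

```text
(no output)
```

View pics/crop.png

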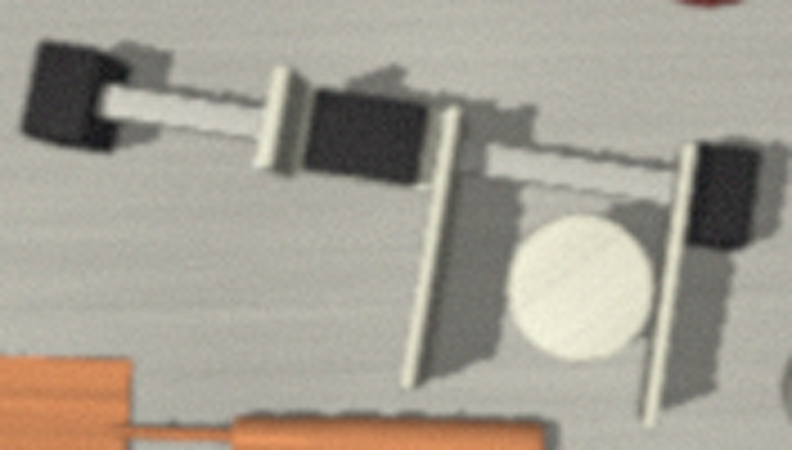

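```bash
cat > fit.py <<'E'
import numpy as np,pickle
from scipy.optimize import least_squares
c=pickle.load(open("top.pkl","rb"))
C=-c["R"].T@c["t"]
def ray(u,v,z):
    px=np.array([(u+.5)/4.5-.5+125,(v+.5)/4.5-.5+185,1])
    d=c["R"].T@np.linalg.solve(c["mtx"],px);return (C+d*(z-C[2])/d[2])[:2]
# u,v,z, rack x (base, moves with jaw), y
P=[(316,90,.0625,6,1,-18),(426,102,.0625,-44,1,-18),(414,185,.0625,-44,1,18),(304,168,.0625,6,1,18),
(282,68,.092,16,1,-22),(262,167,.092,16,1,22),(453,107,.075,-56,1,-18),(409,387,.075,-56,1,102),
(689,143,.075,-130,0,-18),(651,425,.075,-130,0,102)]
W=np.array([ray(*p[:3]) for p in P])
def model(q):
    X=np.array([[p[3]/1e3+p[4]*q[3],p[5]/1e3] for p in P]);a=q[2]
    return X@np.array([[np.cos(a),np.sin(a)],[-np.sin(a),np.cos(a)]])+q[:2]
s=least_squares(lambda q:(model(q)-W).ravel(),[.5,.1,1.5,.02],loss="soft_l1",f_scale=.003)
q=s.x;print("x,y,yaw,jaw",q[:2].round(4),np.degrees(q[2]).round(2),q[3].round(4))
print(((model(q)-W)*1e3).round(1).tolist())
R=np.array([[np.cos(q[2]),-np.sin(q[2])],[np.sin(q[2]),np.cos(q[2])]])
print("key",q[:2]+R@[q[3]-.019,0])
print("tin in rack",R.T@(ray(581,287,.068)-q[:2]), "tin",ray(581,287,.068))
print("foot far corners",[(R.T@(ray(u,v,.05)-q[:2])).round(3).tolist() for u,v in((43,42),(24,132),(118,150))])
E
python3 fit.py
```

```text
x,y,yaw,jaw [0.5926 0.058 ] 80.01 0.0267
[[1.2, 0.4], [-0.8, -1.3], [-0.6, -0.6], [-0.6, 1.4], [1.4, 0.4], [-1.0, -0.1], [1.2, -0.5], [-1.5, 0.4], [1.9, -0.4], [-1.0, 0.2]]
key [0.59396306 0.06556091]
tin in rack [-0.09360486  0.04983343] tin [ 0.52731283 -0.02555558]
foot far corners [[0.158, -0.022], [0.159, 0.019], [0.116, 0.021]]
```

jog_arm(
  commands=[
    {"offset": [0, 0, 0], "roll": -8, "jaw": 0},
    {"offset": [0, 0, 0], "roll": -8, "jaw": 0},
    {"offset": [0, 0, 0], "roll": -8, "jaw": 0},
    {"offset": [0, 0, 0], "roll": -8, "jaw": 0},
    {"offset": [0, 0, 0], "roll": -8, "jaw": 0},
  ],
  newtons=40,
)

```text
time: 0.6
position: [0.2618, -0.5945, 0.2305]
orientation: [-179.9, -0.1, 64.1]
contact_force: [1.1, 0.2, 1.1]
width: 0.012
grasp_force: 0.0
```

jog_arm(
  commands=[
    {"offset": [0, 0, 0], "roll": -8, "jaw": 0},
    {"offset": [0, 0, 0], "roll": -8, "jaw": 0},
    {"offset": [40, 12, 0], "roll": 0, "jaw": 0},
    {"offset": [40, 12, 0], "roll": 0, "jaw": 0},
    {"offset": [40, 12, 0], "roll": 0, "jaw": 0},
  ],
)

```text
time: 1.1
position: [0.3188, -0.4817, 0.2305]
orientation: [-180.0, -0.1, 79.7]
contact_force: [0.6, 0.7, -0.4]
width: 0.0003
grasp_force: 0.0
```

jog_arm(
  commands=[
    {"offset": [40, 12, 0], "roll": 0, "jaw": 0},
    {"offset": [40, 12, 0], "roll": 0, "jaw": 0},
    {"offset": [40, 12, 0], "roll": 0, "jaw": 0},
    {"offset": [40, 12, 0], "roll": 0, "jaw": 0},
    {"offset": [40, 12, 0], "roll": 0, "jaw": 0},
  ],
)

```text
time: 1.6
position: [0.4135, -0.2953, 0.2309]
orientation: [-180.0, -0.0, 79.7]
contact_force: [1.3, -0.1, 0.5]
width: -0.0002
grasp_force: 0.0
```

jog_arm(
  commands=[
    {"offset": [40, 12, 0], "roll": 0, "jaw": 0},
    {"offset": [40, 12, 0], "roll": 0, "jaw": 0},
    {"offset": [40, 12, 0], "roll": 0, "jaw": 0},
    {"offset": [40, 12, 0], "roll": 0, "jaw": 0},
    {"offset": [40, 12, 0], "roll": 0, "jaw": 0},
  ],
)

```text
time: 2.1
position: [0.508, -0.1091, 0.2309]
orientation: [-180.0, -0.0, 79.8]
contact_force: [0.7, -0.3, -0.4]
width: 0.0003
grasp_force: 0.0
```

jog_arm(
  commands=[
    {"offset": [40, 12, 0], "roll": 0, "jaw": 0},
    {"offset": [40, 12, 0], "roll": 0, "jaw": 0},
    {"offset": [40, 12, 0], "roll": 0, "jaw": 0},
    {"offset": [40, 12, 0], "roll": 0, "jaw": 0},
    {"offset": [0, 0, 0], "roll": 0, "jaw": 0},
  ],
)

```text
time: 2.6
position: [0.5844, 0.0419, 0.2306]
orientation: [-179.9, -0.1, 80.0]
contact_force: [-0.6, 0.7, -0.2]
width: 0.0001
grasp_force: 0.0
```

jog_arm(
  commands=[
    {"offset": [33, 5, 0], "roll": 0, "jaw": 0},
    {"offset": [0, 0, 40], "roll": 0, "jaw": 0},
    {"offset": [0, 0, 40], "roll": 0, "jaw": 0},
    {"offset": [0, 0, 40], "roll": 0, "jaw": 0},
    {"offset": [0, 0, 0], "roll": 0, "jaw": 0},
  ],
)

```text
time: 3.1
position: [0.5888, 0.069, 0.1038]
orientation: [-179.2, 0.2, 79.7]
contact_force: [-0.2, -0.4, -0.6]
width: -0.0005
grasp_force: 0.0
```

Run:
```python
from bench import r
import cv2,numpy as np
a=r.read_camera("top")["img"][185:285,125:285,::-1];b=r.read_camera("side")["img"][130:260,180:354,::-1]
f=lambda i,s:cv2.resize(cv2.convertScaleAbs(i,alpha=1.2,beta=15),s,interpolation=cv2.INTER_CUBIC)
cv2.imwrite("pics/near.png",np.hstack([f(a,(400,250)).copy(),f(b,(400,299))[:250]]))
cv2.imwrite("pics/near2.png",f(b,(696,520)))
```

```text
(no output)
```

View pics/near.png

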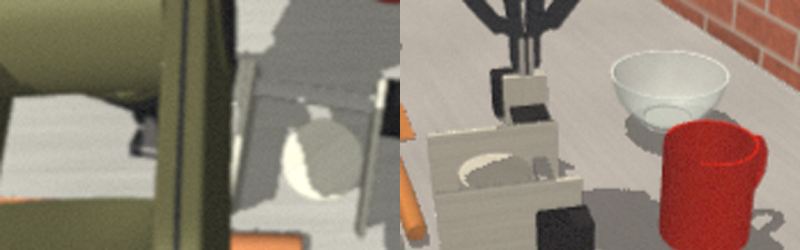

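View pics/near2.png

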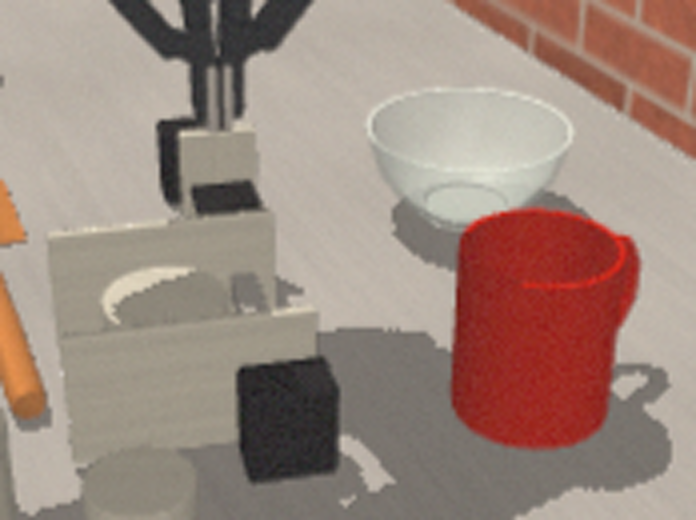

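Run:
```python
from bench import r
import numpy as np,pickle
s=r.state();print(s["position"],s["orientation"],s["time"],s["dq"])
c=pickle.load(open("side.pkl","rb"))
a=np.radians(80.01);ex=np.array([np.cos(a),np.sin(a),0]);ey=np.array([-np.sin(a),np.cos(a),0]);k=np.array([.594,.0656,0]);ez=np.array([0,0,1])
for n,p in dict(tcp=s["position"],keyNL=k-.025*ex+.018*ey+.0625*ez,keyNR=k-.025*ex-.018*ey+.0625*ez,lugL=k+.031*ex+.022*ey+.092*ez,lugR=k+.031*ex-.022*ey+.092*ez).items():
    q=c["mtx"]@(c["R"]@p+c["t"]);print(n,((q[:2]/q[2]-[180,130])*4).round(1))
```

```text
[0.59365374 0.06918266 0.11097017] [-1.79886772e+02  3.01890624e-02  7.97407158e+01] 3.2 [ 0.12286856 -2.16976617 -3.50902755  0.02438538 -0.22925684  0.00369038]
tcp [221.5 120.3]
keyNL [202.7 226.6]
keyNR [268.  219.3]
lugL [177.4 135.5]
lugR [254.  127.9]
```

The side view matches the fit: the lug's top corners are at (180,134) and (255,128), predicted at (177,135) and (254,128). The fingertips are above the key. I'll descend now.

jog_arm(
  commands=[
    {"offset": [0, 0, 20], "roll": 0, "jaw": 0},
    {"offset": [0, 0, 15], "roll": 0, "jaw": 0},
    {"offset": [0, 0, 6], "roll": 0, "jaw": 0},
    {"offset": [0, 0, 0], "roll": 0, "jaw": 0},
    {"offset": [0, 0, 0], "roll": 0, "jaw": 0},
  ],
)

```text
time: 3.7
position: [0.5949, 0.0696, 0.0713]
orientation: [179.9, -0.0, 79.8]
contact_force: [-0.1, -0.3, 0.3]
width: -0.0003
grasp_force: 0.0
```

jog_arm(
  commands=[
    {"offset": [0, 0, 4], "roll": 0, "jaw": 0},
    {"offset": [0, 0, 4], "roll": 0, "jaw": 0},
    {"offset": [0, 0, 4], "roll": 0, "jaw": 0},
    {"offset": [0, 0, 0], "roll": 0, "jaw": 0},
    {"offset": [0, 0, 0], "roll": 0, "jaw": 0},
  ],
)

```text
time: 4.2
position: [0.595, 0.0697, 0.0591]
orientation: [179.9, -0.0, 79.8]
contact_force: [-0.2, 1.1, 5.1]
width: 0.0002
grasp_force: 2.4
```

jog_arm(
  commands=[
    {"offset": [0, 0, 1.5], "roll": 0, "jaw": 0},
    {"offset": [0, 0, 1], "roll": 0, "jaw": 0},
    {"offset": [0, 0, 0], "roll": 0, "jaw": 0},
    {"offset": [0, 0, 0], "roll": 0, "jaw": 0},
    {"offset": [0, 0, 0], "roll": 0, "jaw": 0},
  ],
)

```text
time: 4.7
position: [0.595, 0.0697, 0.0568]
orientation: [179.9, -0.0, 79.8]
contact_force: [0.7, -0.6, 7.0]
width: 0.0002
grasp_force: 2.9
```

jog_arm(
  commands=[
    {"offset": [3, 0, 0], "roll": 0, "jaw": 0},
    {"offset": [3, 0, 0], "roll": 0, "jaw": 0},
    {"offset": [3, 0, 0], "roll": 0, "jaw": 0},
    {"offset": [3, 0, 0], "roll": 0, "jaw": 0},
    {"offset": [3, 0, 0], "roll": 0, "jaw": 0},
  ],
)

```text
time: 5.2
position: [0.5976, 0.0836, 0.0567]
orientation: [179.9, 0.1, 79.8]
contact_force: [-0.3, -3.8, 6.2]
width: -0.0001
grasp_force: 2.9
```

jog_arm(
  commands=[
    {"offset": [3, 0, 0], "roll": 0, "jaw": 0},
    {"offset": [3, 0, 0], "roll": 0, "jaw": 0},
    {"offset": [3, 0, 0], "roll": 0, "jaw": 0},
    {"offset": [3, 0, 0], "roll": 0, "jaw": 0},
    {"offset": [3, 0, 0], "roll": 0, "jaw": 0},
  ],
)

```text
time: 5.7
position: [0.6003, 0.0984, 0.0567]
orientation: [179.9, 0.1, 79.8]
contact_force: [-0.3, -3.4, 5.7]
width: 0.0002
grasp_force: 2.9
```

jog_arm(
  commands=[
    {"offset": [5, 0, 0], "roll": 0, "jaw": 0},
    {"offset": [5, 0, 0], "roll": 0, "jaw": 0},
    {"offset": [5, 0, 0], "roll": 0, "jaw": 0},
    {"offset": [5, 0, 0], "roll": 0, "jaw": 0},
    {"offset": [5, 0, 0], "roll": 0, "jaw": 0},
  ],
)

```text
time: 6.2
position: [0.6048, 0.123, 0.0567]
orientation: [179.9, 0.1, 79.8]
contact_force: [-0.3, -3.3, 5.6]
width: 0.0004
grasp_force: 2.9
```

jog_arm(
  commands=[
    {"offset": [5, 0, 0], "roll": 0, "jaw": 0},
    {"offset": [4, 0, 0], "roll": 0, "jaw": 0},
    {"offset": [4, 0, 0], "roll": 0, "jaw": 0},
    {"offset": [4, 0, 0], "roll": 0, "jaw": 0},
    {"offset": [4, 0, 0], "roll": 0, "jaw": 0},
  ],
)

```text
time: 6.7
position: [0.6086, 0.1437, 0.0568]
orientation: [179.9, 0.1, 79.8]
contact_force: [-1.2, -3.8, 6.1]
width: -0.0
grasp_force: 2.9
```

Still sliding at about 3.5 N. I'll go slower now, watching for the end stop.

jog_arm(
  commands=[
    {"offset": [3, 0, 0], "roll": 0, "jaw": 0},
    {"offset": [3, 0, 0], "roll": 0, "jaw": 0},
    {"offset": [3, 0, 0], "roll": 0, "jaw": 0},
    {"offset": [2, 0, 0], "roll": 0, "jaw": 0},
    {"offset": [2, 0, 0], "roll": 0, "jaw": 0},
  ],
)

```text
time: 7.2
position: [0.6106, 0.1562, 0.0566]
orientation: [179.9, 0.1, 79.8]
contact_force: [-0.9, -4.2, 5.4]
width: -0.0001
grasp_force: 2.9
```

jog_arm(
  commands=[
    {"offset": [1.5, 0, 0], "roll": 0, "jaw": 0},
    {"offset": [1.5, 0, 0], "roll": 0, "jaw": 0},
    {"offset": [1, 0, 0], "roll": 0, "jaw": 0},
    {"offset": [1, 0, 0], "roll": 0, "jaw": 0},
    {"offset": [0, 0, 0], "roll": 0, "jaw": 0},
  ],
)

```text
time: 7.7
position: [0.6113, 0.1611, 0.0564]
orientation: [180.0, 0.1, 79.8]
contact_force: [-1.0, -4.5, 5.8]
width: -0.0002
grasp_force: 2.9
```

jog_arm(
  commands=[
    {"offset": [1, 0, 0], "roll": 0, "jaw": 0},
    {"offset": [1, 0, 0], "roll": 0, "jaw": 0},
    {"offset": [1, 0, 0], "roll": 0, "jaw": 0},
    {"offset": [1, 0, 0], "roll": 0, "jaw": 0},
    {"offset": [0, 0, 0], "roll": 0, "jaw": 0},
  ],
)

```text
time: 8.2
position: [0.612, 0.165, 0.0565]
orientation: [180.0, 0.1, 79.8]
contact_force: [-0.2, -3.3, 4.9]
width: -0.0002
grasp_force: 2.9
```

jog_arm(
  commands=[
    {"offset": [1, 0, 0], "roll": 0, "jaw": 0},
    {"offset": [1, 0, 0], "roll": 0, "jaw": 0},
    {"offset": [1, 0, 0], "roll": 0, "jaw": 0},
    {"offset": [0, 0, 0], "roll": 0, "jaw": 0},
    {"offset": [0, 0, 0], "roll": 0, "jaw": 0},
  ],
)

```text
time: 8.7
position: [0.6122, 0.1659, 0.0565]
orientation: [-180.0, 0.3, 79.8]
contact_force: [-2.1, -11.6, 8.8]
width: -0.0004
grasp_force: 8.6
```

The jaw has reached the end stop: the force rose to 12 N at the predicted place. I'll take off the push and lift.

jog_arm(
  commands=[
    {"offset": [-1.5, 0, 0], "roll": 0, "jaw": 0},
    {"offset": [0, 0, -5], "roll": 0, "jaw": 0},
    {"offset": [0, 0, -8], "roll": 0, "jaw": 0},
    {"offset": [-2, 0, -15], "roll": 0, "jaw": 0},
    {"offset": [-2, 0, -30], "roll": 0, "jaw": 0},
  ],
)

```text
time: 9.2
position: [0.6089, 0.1637, 0.1117]
orientation: [-179.6, 0.1, 79.8]
contact_force: [0.5, 0.3, -0.3]
width: 0.0001
grasp_force: 0.0
```

jog_arm(
  commands=[
    {"offset": [0, 0, -40], "roll": 0, "jaw": 0},
    {"offset": [0, 0, -40], "roll": 0, "jaw": 0},
    {"offset": [-40, -20, 0], "roll": 0, "jaw": 0},
    {"offset": [-40, -20, 0], "roll": 0, "jaw": 0},
    {"offset": [-40, -20, 0], "roll": 0, "jaw": 0},
  ],
)

```text
time: 9.7
position: [0.53, 0.0561, 0.195]
orientation: [179.9, -0.1, 79.9]
contact_force: [-0.7, -0.9, 0.3]
width: 0.0001
grasp_force: 0.0
```

jog_arm(
  commands=[
    {"offset": [-40, -20, 0], "roll": 0, "jaw": 0},
    {"offset": [-40, -10, 0], "roll": 0, "jaw": 0},
    {"offset": [-40, 0, 0], "roll": 0, "jaw": 0},
    {"offset": [-40, 0, 0], "roll": 0, "jaw": 0},
    {"offset": [-40, 0, 0], "roll": 0, "jaw": 0},
  ],
)

```text
time: 10.2
position: [0.4654, -0.1361, 0.1948]
orientation: [179.9, -0.0, 79.8]
contact_force: [0.8, 0.5, -0.2]
width: 0.0002
grasp_force: 0.0
```

jog_arm(
  commands=[
    {"offset": [-40, 0, 0], "roll": 0, "jaw": 0},
    {"offset": [-40, 0, 0], "roll": 0, "jaw": 0},
    {"offset": [-40, 0, 0], "roll": 0, "jaw": 0},
    {"offset": [0, 0, 0], "roll": 0, "jaw": 0},
    {"offset": [0, 0, 0], "roll": 0, "jaw": 0},
  ],
)

```text
time: 10.7
position: [0.4445, -0.2535, 0.1943]
orientation: [180.0, -0.1, 79.7]
contact_force: [-0.3, 1.1, 0.0]
width: -0.0005
grasp_force: 0.0
```

Run:
```python
from bench import r
import cv2
c=r.read_camera("top")
cv2.imwrite("pics/end.png",cv2.resize(c["img"][:,:,::-1],(800,600),interpolation=cv2.INTER_CUBIC))
```

```text
(no output)
```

View pics/end.png

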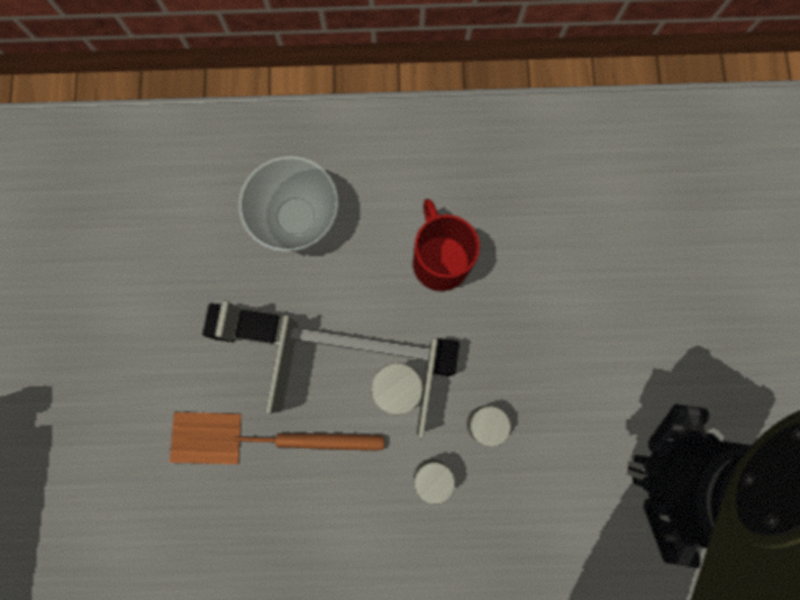

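The jaw plate is now at (285,316)–(269,411), against the far foot. The tin (397,388) and the other objects haven't moved. I'll check the opening more exactly in a crop.

Run:
```python
from bench import r
import cv2
im=r.read_camera("top")["img"][185:285,125:301,::-1]
cv2.imwrite("pics/crop2.png",cv2.resize(cv2.convertScaleAbs(im,alpha=1.3,beta=25),None,fx=4.5,fy=4.5,interpolation=cv2.INTER_CUBIC))
```

```text
(no output)
```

View pics/crop2.png

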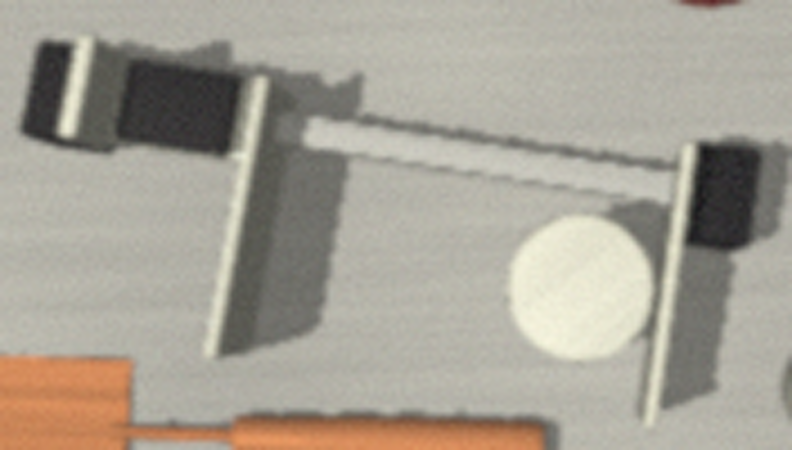

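```bash
sed -e 's/^P=.*/P=[(127,61,.064,6,1,-18),(240,73,.064,-44,1,-18),(230,156,.064,-44,1,18),(117,138,.064,6,1,18),/' -e 's/^(282.*/(86,38,.092,16,1,-22),(66,136,.092,16,1,22),(259,77,.075,-56,1,-18),(212,356,.075,-56,1,102),/' fit.py | python3 - | head -2
```

```text
x,y,yaw,jaw [0.593  0.0578] 79.89 0.1091
[[1.3, -0.5], [-0.8, -0.6], [-0.3, 1.7], [-0.7, 2.1], [1.4, -0.5], [-1.1, -0.1], [0.8, -1.9], [-1.4, 0.3], [2.0, -0.5], [-0.9, 0.4]]
```

The measured opening is 0.109 m, which is fully open within the measuring error.

```bash
python3 -c "
from bench import r
print(r.close_job())"
```

```text
the job is handed in; nothing more can be done
None
```

The job is handed in: the jaw was pushed back with the key held down until it hit the end stop (measured opening 0.109 of 0.110 m), the tin is free, nothing else moved, and the arm is clear.

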